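# Lay the tilted mosaic board flat

### The arm

A 6-joint arm with a two-finger parallel gripper is mounted at the origin on the work surface. World frame = base frame: x ahead of the robot, y to its left, z up, the work surface at z = 0. Lengths are in mm, angles in rad, forces in N, time in s.
With the tool pointing down it reaches from about 350 to 875 mm from the base axis. Payload 4.2 kg.
Tool frame: the origin (TCP) lies midway between the tips of the shut fingers; the grasp point (between the pads) lies 19 mm behind it (arm.grip_point_offset is the z of the grasp point in the tool frame, in mm); z points along the fingers, x is the direction in which the jaws open and shut, and the axes are right-handed (so a half turn about z gives the same grasp; the last joint's range is limited). The gripper opens to 85 mm and grips with 20 to 120 N. Pads are 22 mm wide; open, the fingers measure 114 mm over their backs; the gripper's body (76 mm by 85 mm) begins 54 mm behind the grasp point. The pads swing forward as they close: fully open they stand 13 mm farther back than shut.
Start: joints at [1.557, 0.385, 0.008, 0, -1.194, -0.259], TCP at [168.361, 601.875, 231.312] pointing down, gripper open.
Joint ranges: [-3.14, 3.14], [-1.21, 2.06], [-1.07, 1.41], [-3.16, 2.05], [-2.99, -0.16], [-3.1, 3.1]. Speed limits (rad/s): [2.79, 2.79, 3.14, 3.14, 3.14, 3.14].

### API

Orientations are given as a unit quaternion [x, y, z, w].
In Python, from bench import arm gives the robot as it stands.
- The arm moves only by the shell command python3 -m jog 'ROWS'. ROWS is JSON, a list of rows, each an object of numbers: "hand": the finger opening in mm, from 0 to 85.4; "dx", "dy", "dz": the shift along the tool's x, y, z in mm; "rx", "ry", "rz": the turn, a rotation vector about the tool's x, y, z in rad. A call has 1 to 5 rows; each row shifts and turns the commanded pose from where the row before left it, along the tool's axes as they then stand; what a row does not reach is not made up. A row lasts 1/12 s, in which the tool goes at most 41.7 mm and 7.16 degrees, less where a joint would pass 70% of its speed; a pose out of reach is approached as far as the arm can. A call with a gripper value outside its range is refused whole. The fingers move at their own pace and stop on an object; the grip force is fixed at half the most. Time passes only in rows, so rows that do not move let the fingers close. It gives the time, the measured TCP pose, the force and the opening at its end, in the units of the state.
- arm.read_state(): the state, without advancing time (a new reading comes with each control period).
- arm.get_image(name): name is "scene" or "top" or "wrist"; returns a dict with "img" (420x560x3 uint8, red, green, blue), "depth" (420x560 float32, mm along the optical axis (not along the pixel's ray), 0 where there is no reading), "intrinsics" (3x3 intrinsics, pixels), "dist" ([k1, k2, p1, p2, k3] as OpenCV has them; the pictures are not rectified), "R" (3x3) and "t" (3): a world point X has camera coordinates R X + t; the wrist camera has in their place "T_tool_cam" (4x4, takes a point from camera to tool coordinates, whose origin is the TCP and whose axes are the tool frame's). Camera axes: x right, y down, z forward; pixel columns grow to the right and rows downward; lengths in mm; the calibration is good to about 2 mm. A picture is of the moment at which its call begins: read the wrist's pose just before it.
- arm.job_done(): hands the job in, once; it reports no verdict.
The state is a dict: "clock": time; "joints": joint angles; "joint_vel": joint speeds; "joint_efforts": joint torques, N m; "position": TCP position; "ee_rot": TCP orientation; "contact_force": force on the tool from outside, world axes, zero at the start; "wrist_torque": the same for the moment, N m; "gripper_width": finger opening in mm.
Only numpy, scipy, OpenCV 4.12 (cv2) and the standard library are available. Lean on these libraries where they do the work, as an engineer would, in place of code of your own. Each camera call takes 0.05 s, during which the arm holds its last target.

### The job

The mosaic on the tilting bench board is to lie flat for grouting. With the fingertips only, gripping and lifting nothing, press the pawl's thumb pad down until the pawl is thrown clear of the ratchet wheel, then push the board's lever gently down by its rubber grip until the board lies fully down on its rests, and leave it. Do not touch the freshly glued mosaic, do not let the board slam, and leave the other things on the bench where they are.

Things in the scene. Friction and masses are not known exactly. Their poses are not given: they have to be found in the camera images.
- stand: Grey steel stand of a tilting board, bolted down. Origin on the bench, below the hinge axis, which is 95 mm high and parallel to the stand's x axis. Its y axis points level from the hinge to the board's free edge. Upright steel ratchet wheel, 140 mm over its 15 teeth, centred at stand (-137, 0, 95) mm; side plate behind it at x -125 to -119, up to 167 high at y -95 to -75.
- board (a joint): Tilt of the board about the hinge, rad: 0 = flat on its rests, positive = free edge lifted; starts 0.67 to 0.82. A stiff friction hinge holds it where it is left. The ratchet stops it falling until the pawl is out; then 3 to 12 N straight down on the lever grip moves it. Board: 220 mm along x (-100 to 120), 250 mm along y, free edge 268 mm from the axis.
- lever: Lever grip, turning with the board: black rubber-covered round bar, 24 mm thick, 80 mm long, parallel to the hinge axis, sticking out to the stand's -x side at the board's free corner. Origin on the hinge axis, at stand (0, 0, 95) mm, with the board's tilt; the bar runs from x -116 to -196 mm at y 282 mm, z 0 of this frame.
- lever_grip (a point): Middle of the rubber grip, on the centre line of the 24 mm bar, 282 mm from the hinge axis at stand x -156 mm. Height above the bench: 95 mm + 282 mm x sin(tilt).
- pawl (a joint): Turn of the pawl, rad: about 0 = hooked into the top of the ratchet wheel, 0.40 = thrown out against its stop. An over-centre spring holds it at either end: the thumb pad needs about 4 N (10 N or more while the board is being pressed down); past the middle (0.20) the pawl snaps out by itself and stays out.
- thumb_pad: Ribbed dark steel thumb pad at the tail of the pawl, 28 mm (x) by 32 mm (y), 6 mm thick. Origin at the centre of its upper face, z out of that face; at stand (-137, -145, 167.5) mm when the pawl is hooked in, on the side away from the board. The pawl's pivot is 60 mm from it at stand y -85, height 153 mm. It goes down 12 mm to the middle, 24 mm to the stop.
- panel: The fresh mosaic on the board: dark and sand-coloured tiles on a backing 196 mm by 208 mm, turning with the board, its face 19 mm above the hinge axis plane. Origin on the hinge axis as for the lever. Not to be touched.
- gluepot: White screw-top glue jar, 68 mm across, 82 mm high, standing in front of the stand. Origin at the centre of its underside. To be left alone.
- knife: Palette spatula with wooden handle, 200 mm long, lying on the bench. To be left alone.
- bowl: Blue glazed bowl, 100 mm across, 45 mm high, beside the pawl. Origin at the centre of its underside. To be left alone.
- house: Small terracotta house, 58 x 72 mm, 79 mm high, beyond the lever. Origin at the centre of its underside. To be left alone.

How it is judged:
By the outcome, as a careful person would: the job done as asked, in the order asked, and still so for the second after the job is handed in, with the robot touching nothing.
It also fails if it takes over 48 s, if anything falls off the work surface, if the arm or the gripper's body presses on something with over 40 N, if the wrist force passes 120 N, or if a joint passes its speed limit or range.

## Working session

There is one attempt and no reset: what is moved stays moved. The work goes in short steps, Python scripts to look and compute and a shell command to move; the robot and the scene stay as the last step left them, time stands still between calls to the robot, and variables do not carry over. Pictures are saved under pics/ and viewed, and the job is handed in when it is done.

```bash
ls; mkdir -p pics; python3 - <<'E'
from bench import arm
import cv2,numpy as np
s=arm.read_state();print(s)
for n in ("scene","top","wrist"):
    d=arm.get_image(n);cv2.imwrite(f"pics/{n}0.png",d["img"][:,:,::-1]);np.savez(f"pics/{n}0.npz",**d)
    print(n,d["intrinsics"],d["dist"],d.get("R"),d.get("t"),d.get("T_tool_cam"))
E
```

```text
pics
{'clock': 0.0, 'joints': array([ 1.55659903e+00,  3.85567982e-01,  6.57944308e-03, -5.34570833e-04,
       -1.19403258e+00, -2.58636307e-01]), 'joint_vel': array([-0.00119928, -0.0009833 , -0.00235061, -0.00071667,  0.00012633,
        0.00188385]), 'joint_efforts': array([ 2.85699789e-04, -3.92285550e+01,  1.88405997e+01,  4.18602437e+00,
       -4.60305746e-03, -2.30808375e-06]), 'position': array([168.20547128, 601.29818407, 230.19128798]), 'ee_rot': array([-6.04296209e-01,  7.96758930e-01, -7.23672272e-04, -8.80589471e-04]), 'contact_force': array([-0.75649166, -0.42567465, -0.11115091]), 'wrist_torque': array([-0.02037417,  0.03331615,  0.03883458]), 'gripper_width': 85.16646391373112}
scene [[436.61620735   0.         275.38812666]
 [  0.         436.61620735 213.7573313 ]
 [  0.           0.           1.        ]] [-0.04761119  0.          0.          0.          0.        ] [[-0.80082432  0.59889824  0.00113823]
 [ 0.40052538  0.5369786  -0.74245094]
 [-0.44526377 -0.59411689 -0.66989947]] [ 454.94248508 -108.51578656 1455.69245186] None
top [[423.59243076   0.         276.06964034]
 [  0.         423.59243076 215.37645048]
 [  0.           0.           1.        ]] [0.01640498 0.         0.         0.         0.        ] [[ 1.87367708e-02 -9.99824106e-01  8.30676930e-04]
 [-9.78701293e-01 -1.85107923e-02 -2.04453247e-01]
 [ 2.04432661e-01  3.01780904e-03 -9.78875978e-01]] [ -19.2857329   559.81072958 1225.61628308] None
wrist [[293.36164366   0.         276.98241075]
 [  0.         293.36164366 208.48867579]
 [  0.           0.           1.        ]] [-0.06503964  0.          0.          0.          0.        ] None None [[ 9.99999924e-01 -2.91837083e-04  2.57006056e-04 -2.73020467e-02]
 [ 2.05945865e-04  9.58058284e-01  2.86573344e-01 -7.17795963e+01]
 [-3.29859509e-04 -2.86573269e-01  9.58058272e-01 -1.41957143e+02]
 [ 0.00000000e+00  0.00000000e+00  0.00000000e+00  1.00000000e+00]]
```

View pics/scene0.png

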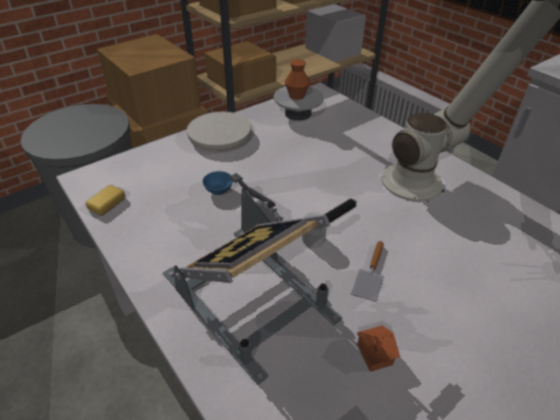

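View pics/top0.png

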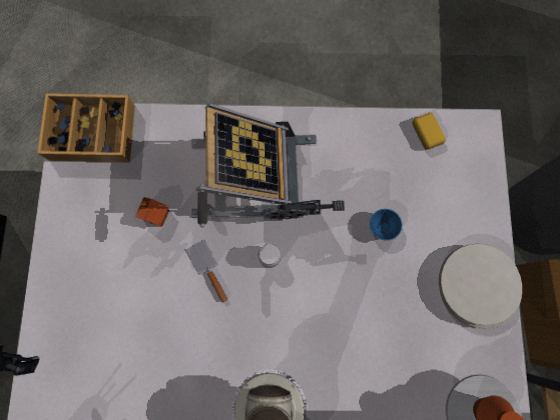

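View pics/wrist0.png

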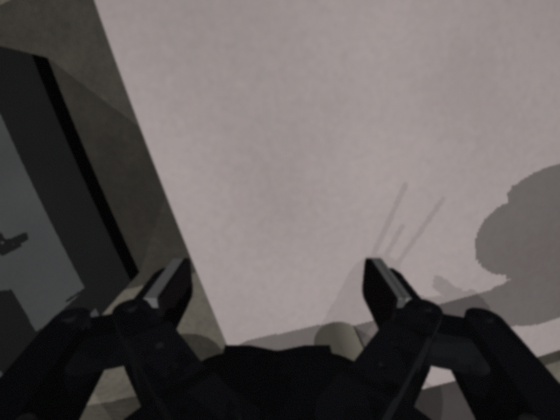

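The top view shows the lever grip near (202,207), thumb pad near (339,205), glue jar (270,255), bowl (386,224) and house (152,211). I'll enlarge these to read them more closely.

```bash
python3 - <<'E'
import cv2,numpy as np
for n,(x0,y0,x1,y1),k in (("top",(185,90,355,270),4.4),("top",(250,180,360,230),7),("scene",(150,160,370,310),3.6)):
    d=np.load(f"pics/{n}0.npz");im=d["img"][y0:y1,x0:x1,::-1]
    im=cv2.resize(im,None,fx=k,fy=k,interpolation=cv2.INTER_CUBIC)
    im=cv2.convertScaleAbs(im,alpha=1.5,beta=15)
    im=im[:600,:800]
    for x in range((x0//10+1)*10,x1,10):
        cv2.line(im,(int((x-x0+.5)*k),0),(int((x-x0+.5)*k),5),(0,0,255),1)
        if x%20==0: cv2.putText(im,str(x),(int((x-x0+.5)*k)-10,16),0,.4,(0,0,255),1)
    for y in range((y0//10+1)*10,y1,10):
        cv2.putText(im,str(y),(0,int((y-y0+.5)*k)+4),0,.4,(0,0,255),1)
    cv2.imwrite(f"pics/{n}_c{x0}.png",im)
E
```

```text
(no output)
```

View pics/top_c185.png

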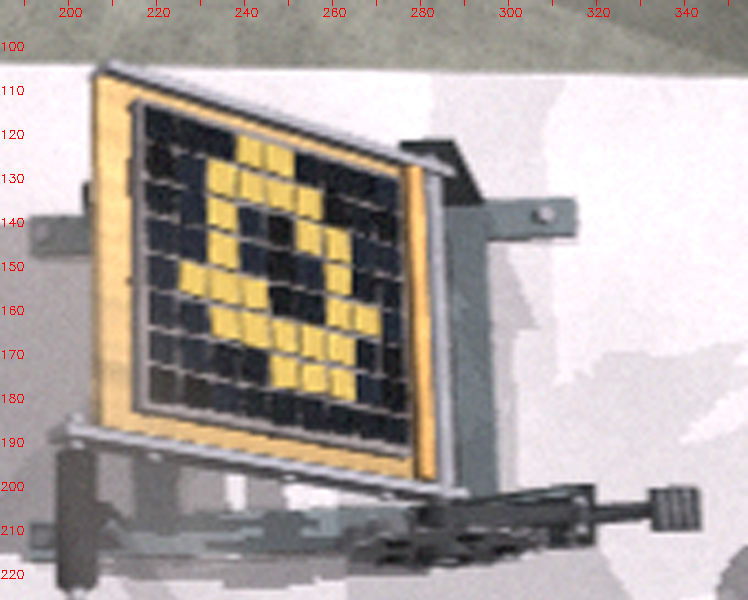

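View pics/top_c250.png

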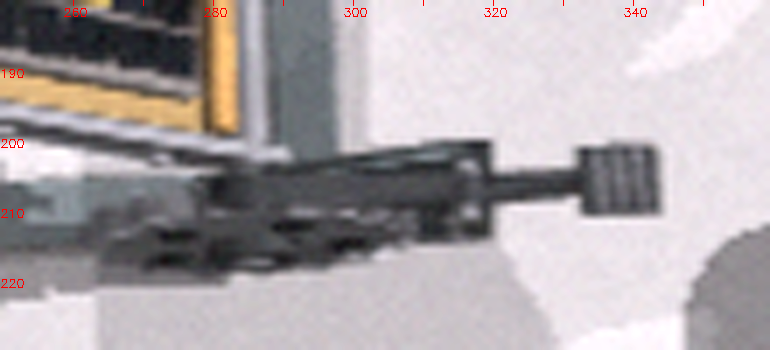

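View pics/scene_c150.png

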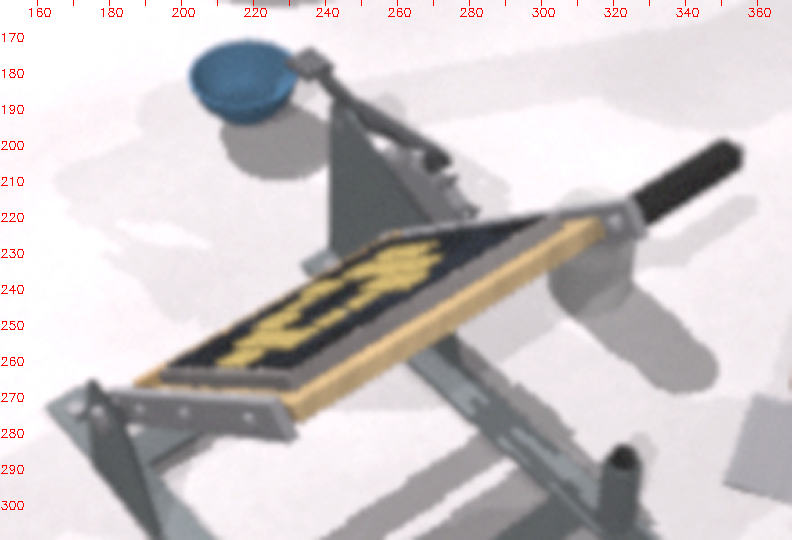

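```bash
cat > fit.py <<'E'
import cv2,numpy as np
from scipy.optimize import least_squares
def load(n): return np.load(f"pics/{n}.npz")
def proj(d,X):
    p,_=cv2.projectPoints(np.array(X,float).reshape(-1,1,3),cv2.Rodrigues(d["R"])[0],d["t"],d["intrinsics"],d["dist"]);return p.reshape(-1,2)
def w(P,x,y,a):
    P=np.atleast_2d(P);c,s=np.cos(a),np.sin(a)
    return np.c_[x+c*P[:,0]-s*P[:,1],y+s*P[:,0]+c*P[:,1],P[:,2]]
def tilt(P,t):
    P=np.atleast_2d(np.array(P,float));c,s=np.cos(t),np.sin(t)
    return np.c_[P[:,0],c*P[:,1]-s*P[:,2],95+s*P[:,1]+c*P[:,2]]
E
python3 - <<'E'
from fit import *
T,S=load("top0"),load("scene0")
pad=[-137,-145,167.5]
def model(v):
    x,y,a,t,px,py=v
    g=w(tilt([[-116,282,0],[-196,282,0]],t),x,y,a)
    pn=w(tilt([[px+98,py+104,19],[px+98,py-104,19],[px-98,py-104,19],[px-98,py+104,19]],t),x,y,a)
    p=w(pad,x,y,a)
    return np.r_[proj(T,np.r_[p,g,pn]),proj(S,np.r_[p,g])]
c=lambda u,v:[185+u/4.4-.5,90+v/4.4-.5]
obs=np.array([[337.9,205.2],[201.9,191.1],[202,223.1],c(134,100),c(411,182),c(409,455),c(136,413),[235.6,176.2],[352.3,203.4],[326.4,217.3]][:8]+[[326.4,217.3],[352.3,203.4]])
r=least_squares(lambda v:(model(v)-obs).ravel(),[500,0,0,.75,10,140],loss="soft_l1")
print(r.x);print((model(r.x)-obs).round(1))
x,y,a,t=r.x[:4]
print("pad",w(pad,x,y,a),"grip",w(tilt([-156,282,0],t),x,y,a))
print("grip flat",w(tilt([-156,282,0],0),x,y,a), "pivot",w([-137,-85,153],x,y,a))
# depth checks
for n,u,v in (("top",338,205),("top",202,207),("top",270,255),("top",386,224),("top",152,211),("scene",236,176)):
    d=load(n+"0");z=d["depth"][v,u]
    q=cv2.undistortPoints(np.array([[[u,v]]],float),d["intrinsics"],d["dist"]).ravel()
    print(n,u,v,z,d["R"].T@(np.r_[q,1]*z-d["t"]))
E
```

```text
[698.19184934 -29.1609747  -12.51406955   6.98772889   4.87408913
 148.68862717]
[[ 0.3  0.1]
 [-0.1  0.8]
 [-0.3 -0.1]
 [ 0.4 -0.4]
 [-2.6 -0.4]
 [ 0.2  1.7]
 [ 0.3 -0.1]
 [ 0.1  0.3]
 [-0.5  1.4]
 [-0.1 -0.6]]
pad [[ 568.9593797  -181.12468351  167.5       ]] grip [[531.17298961 177.24782641 277.64749469]]
grip flat [[527.66298376 244.29817399  95.        ]] pivot [[ 565.82274603 -121.20672686  153.        ]]
top 338 205 1180.0775 [ 570.4523865  -180.96037808  165.09932576]
top 202 207 1053.0924 [529.90160275 174.96346577 287.45324566]
top 270 255 1236.7308 [436.98372827   6.68796988  79.9277736 ]
top 386 224 1335.0748 [ 550.53915402 -355.12478915    2.06148633]
top 152 211 1276.3955 [564.52318492 364.74143612  67.14688446]
scene 236 176 1195.4176 [ 568.67389212 -179.74625173  169.95871265]
```

```bash
cat > tgt.py <<'E'
import numpy as np,sys
from bench import arm
from scipy.spatial.transform import Rotation as R
from fit import w,tilt
ST=(698.19,-29.16,0.0523)
def go(P):
    s=arm.read_state();M=R.from_quat(s["ee_rot"]).as_matrix()
    print("t",round(s["clock"],2),"pos",s["position"].round(1),"need",(M.T@(np.array(P)-s["position"])).round(1),"F",s["contact_force"].round(1),"xang",np.degrees(np.arctan2(M[1,0],M[0,0])).round(1),"zdir",M[:,2].round(3))
E
python3 -m jog '[{"hand":0,"dz":-40,"rz":-0.109},{"hand":0,"dz":-40,"rz":-0.109},{"hand":0,"dz":-40,"rz":-0.109}]'
python3 -c "
from tgt import *
go(w([-137,-149,220],*ST)[0])"
```

```text
t 0.15 pos [168.3 601.5 230.5] need [ 649.4 -598.1   11.6] F [-0.1  0.5  0.5] xang -105.6 zdir [-0.    -0.002 -1.   ]$[0]: bad value
```

```bash

python3 -m jog '[{"hand":0,"dx":0,"dy":0,"dz":-40,"rx":0,"ry":0,"rz":-0.109},{"hand":0,"dx":0,"dy":0,"dz":-40,"rx":0,"ry":0,"rz":-0.109},{"hand":0,"dx":0,"dy":0,"dz":-40,"rx":0,"ry":0,"rz":-0.109}]'
python3 -c "
from tgt import *
go(w([-137,-149,220],*ST)[0])"
```

```text
clock: 0.4
position: [168.4, 601.3, 351.9]
ee_rot: [0.728, -0.686, 0.001, 0.001]
contact_force: [0.6, 1.3, 0.5]
gripper_width: 51.7
t 0.4 pos [168.4 601.3 351.9] need [ 808.5 -353.2  134.1] F [0.6 1.3 0.5] xang -86.6 zdir [ 0.    -0.003 -1.   ]
```

```bash

for i in 1; do python3 -m jog '[{"hand":0,"dx":36,"dy":-16,"dz":0,"rx":0,"ry":0,"rz":0},{"hand":0,"dx":36,"dy":-16,"dz":0,"rx":0,"ry":0,"rz":0},{"hand":0,"dx":36,"dy":-16,"dz":0,"rx":0,"ry":0,"rz":0},{"hand":0,"dx":36,"dy":-16,"dz":0,"rx":0,"ry":0,"rz":0},{"hand":0,"dx":36,"dy":-16,"dz":0,"rx":0,"ry":0,"rz":0}]'
python3 -m jog '[{"hand":0,"dx":36,"dy":-16,"dz":0,"rx":0,"ry":0,"rz":0},{"hand":0,"dx":36,"dy":-16,"dz":0,"rx":0,"ry":0,"rz":0},{"hand":0,"dx":36,"dy":-16,"dz":0,"rx":0,"ry":0,"rz":0},{"hand":0,"dx":36,"dy":-16,"dz":0,"rx":0,"ry":0,"rz":0},{"hand":0,"dx":36,"dy":-16,"dz":0,"rx":0,"ry":0,"rz":0}]'; done
python3 -c "
from tgt import *
go(w([-137,-149,220],*ST)[0])"
```

```text
clock: 0.82
position: [258.3, 424.5, 351.0]
ee_rot: [0.726, -0.687, 0.0, 0.0]
contact_force: [0.6, 0.8, -0.2]
gripper_width: 0.1
clock: 1.23
position: [347.8, 249.1, 351.3]
ee_rot: [0.726, -0.687, -0.0, -0.0]
contact_force: [0.7, 0.5, -1.2]
gripper_width: -0.3
t 1.23 pos [347.8 249.1 351.3] need [ 445.7 -197.2  131.2] F [ 0.7  0.5 -1.2] xang -86.9 zdir [ 0.  0. -1.]
```

```bash

python3 -m jog '[{"hand":0,"dx":36,"dy":-16,"dz":0,"rx":0,"ry":0,"rz":0},{"hand":0,"dx":36,"dy":-16,"dz":0,"rx":0,"ry":0,"rz":0},{"hand":0,"dx":36,"dy":-16,"dz":0,"rx":0,"ry":0,"rz":0},{"hand":0,"dx":36,"dy":-16,"dz":0,"rx":0,"ry":0,"rz":0},{"hand":0,"dx":36,"dy":-16,"dz":0,"rx":0,"ry":0,"rz":0}]'
python3 -m jog '[{"hand":0,"dx":36,"dy":-16,"dz":0,"rx":0,"ry":0,"rz":0},{"hand":0,"dx":36,"dy":-16,"dz":0,"rx":0,"ry":0,"rz":0},{"hand":0,"dx":36,"dy":-16,"dz":0,"rx":0,"ry":0,"rz":0},{"hand":0,"dx":36,"dy":-16,"dz":0,"rx":0,"ry":0,"rz":0},{"hand":0,"dx":36,"dy":-16,"dz":10,"rx":0,"ry":0,"rz":0}]'
python3 -m jog '[{"hand":0,"dx":36,"dy":-16,"dz":10,"rx":0,"ry":0,"rz":0},{"hand":0,"dx":36,"dy":-16,"dz":10,"rx":0,"ry":0,"rz":0},{"hand":0,"dx":0,"dy":0,"dz":20,"rx":0,"ry":0,"rz":0}]'
python3 - <<'E'
from tgt import *
import cv2
go(w([-137,-149,220],*ST)[0])
for n in ("wrist","top","scene"):
    d=arm.get_image(n);cv2.imwrite(f"pics/{n}1.png",d["img"][:,:,::-1]);np.savez(f"pics/{n}1.npz",**d)
E
```

```text
clock: 1.65
position: [437.4, 73.7, 351.4]
ee_rot: [0.726, -0.688, -0.0, -0.0]
contact_force: [1.1, 0.6, 0.1]
gripper_width: 0.7
clock: 2.07
position: [528.1, -102.0, 343.0]
ee_rot: [0.726, -0.688, 0.002, -0.001]
contact_force: [1.3, 1.4, 1.6]
gripper_width: 0.0
clock: 2.32
position: [565.4, -175.3, 300.6]
ee_rot: [0.724, -0.69, 0.001, 0.0]
contact_force: [0.8, 1.0, -0.5]
gripper_width: -0.0
t 2.32 pos [ 565.4 -175.3  300.6] need [ 9.8 -3.1 80.6] F [ 0.8  1.  -0.5] xang -87.2 zdir [ 0.002 -0.002 -1.   ]
```

View pics/wrist1.png

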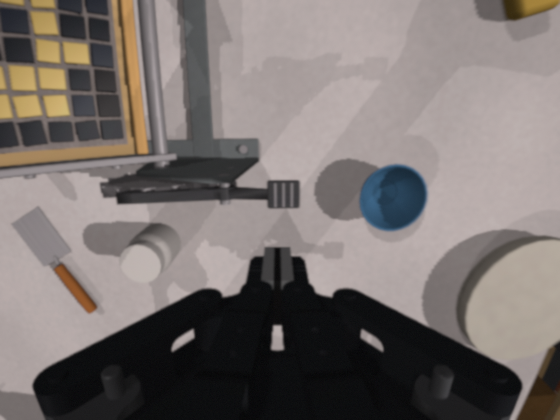

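View pics/scene1.png

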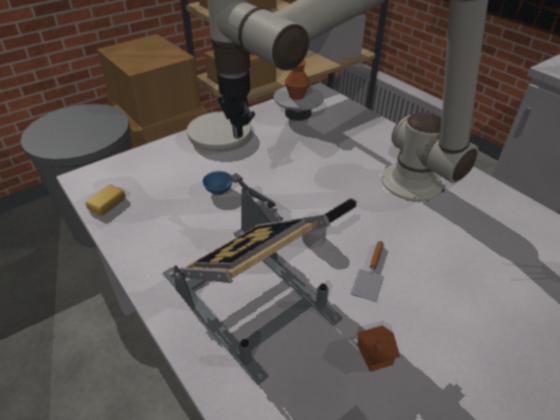

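```bash
python3 - <<'E'
from tgt import *
import cv2
d=np.load("pics/wrist1.npz");s=arm.read_state()
M=R.from_quat(s["ee_rot"]).as_matrix()
for u,v in ((284,194),(272,184),(297,205)):
    z=d["depth"][v,u];q=cv2.undistortPoints(np.array([[[u,v]]],float),d["intrinsics"],d["dist"]).ravel()
    X=d["T_tool_cam"]@np.r_[np.r_[q,1]*z,1]
    print(u,v,z,X[:3].round(1),(M@X[:3]+s["position"]).round(1))
go(w([-137,-149,190],*ST)[0])
E
```

```text
284 194 282.04263 [  6.4  -4.3 132.2] [ 565.7 -176.4  166.9]
272 184 280.66223 [ -5.1 -13.8 133.6] [ 574.6 -164.4  165.5]
297 205 286.33636 [ 19.2   7.  133.3] [ 555.1 -189.8  165.8]
t 2.47 pos [ 561.8 -170.3  299.2] need [ 15.3  -7.2 109.1] F [0.2 0.3 1. ] xang -87.0 zdir [-0.005  0.001 -1.   ]
```

```bash

python3 -m jog '[{"hand":0,"dx":15,"dy":-7,"dz":30,"rx":0,"ry":0,"rz":0},{"hand":0,"dx":0,"dy":0,"dz":36,"rx":0,"ry":0,"rz":0},{"hand":0,"dx":0,"dy":0,"dz":30,"rx":0,"ry":0,"rz":0},{"hand":0,"dx":0,"dy":0,"dz":10,"rx":0,"ry":0,"rz":0},{"hand":0,"dx":0,"dy":0,"dz":0,"rx":0,"ry":0,"rz":0}]'
python3 - <<'E'
from tgt import *
import cv2
go(w([-137,-148,167.5],*ST)[0])
for n in ("wrist","top"):
    d=arm.get_image(n);cv2.imwrite(f"pics/{n}2.png",cv2.resize(d["img"][:,:,::-1] if n=="wrist" else d["img"][150:280,240:420,::-1],None,fx=1 if n=="wrist" else 4,fy=1 if n=="wrist" else 4))
    go([0,0,0])
E
```

```text
clock: 2.88
position: [569.4, -183.4, 194.1]
ee_rot: [0.727, -0.687, -0.002, 0.001]
contact_force: [-0.4, 0.2, 1.2]
gripper_width: 0.0
t 2.88 pos [ 569.4 -183.4  194.1] need [ 0.8  0.2 26.6] F [-0.4  0.2  1.2] xang -86.8 zdir [-0.004  0.    -1.   ]
t 2.93 pos [ 570.9 -183.8  196.5] need [-215.9  559.8  196.1] F [-0.3 -0.6  0.8] xang -86.8 zdir [ 0.    -0.001 -1.   ]
t 2.98 pos [ 571.9 -184.1  197.9] need [-216.3  561.4  195.6] F [-0.3 -0.7  0.7] xang -86.8 zdir [ 0.004 -0.001 -1.   ]
```

View pics/wrist2.png

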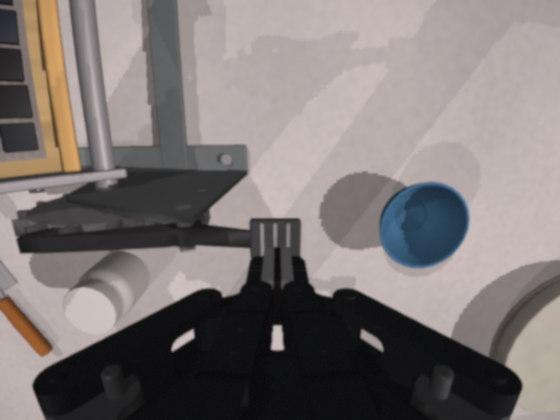

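View pics/top2.png

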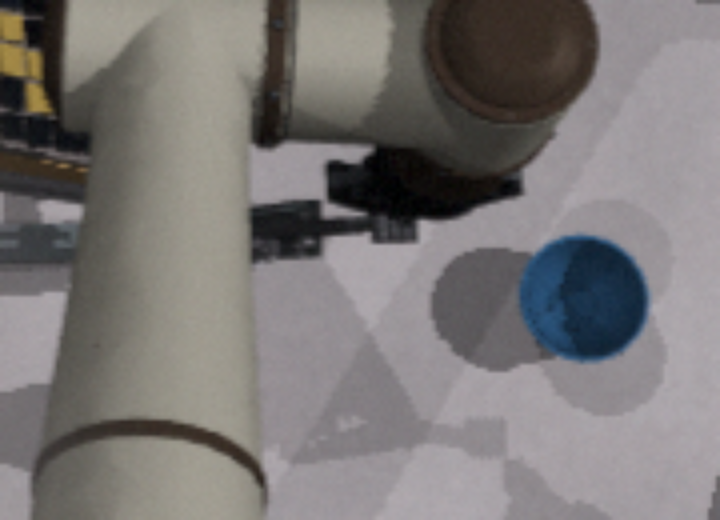

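```bash

python3 -m jog '[{"hand":0,"dx":0,"dy":0,"dz":10,"rx":0,"ry":0,"rz":0},{"hand":0,"dx":0,"dy":0,"dz":8,"rx":0,"ry":0,"rz":0},{"hand":0,"dx":0,"dy":0,"dz":4,"rx":0,"ry":0,"rz":0},{"hand":0,"dx":0,"dy":0,"dz":0,"rx":0,"ry":0,"rz":0}]'
python3 -m jog '[{"hand":0,"dx":0,"dy":0,"dz":3,"rx":0,"ry":0,"rz":0},{"hand":0,"dx":0,"dy":0,"dz":3,"rx":0,"ry":0,"rz":0}]'
python3 -m jog '[{"hand":0,"dx":0,"dy":0,"dz":3,"rx":0,"ry":0,"rz":0},{"hand":0,"dx":0,"dy":0,"dz":3,"rx":0,"ry":0,"rz":0}]'
```

```text
clock: 3.32
position: [570.0, -184.3, 172.4]
ee_rot: [0.726, -0.688, -0.001, 0.0]
contact_force: [-0.3, 0.4, -0.0]
gripper_width: -0.3
clock: 3.48
position: [570.9, -184.6, 167.6]
ee_rot: [0.726, -0.688, 0.001, -0.0]
contact_force: [-0.2, -1.0, 4.1]
gripper_width: -0.3
clock: 3.65
position: [571.1, -185.3, 162.2]
ee_rot: [0.726, -0.688, 0.001, 0.0]
contact_force: [-0.6, -3.4, 3.6]
gripper_width: 0.2
```

Contact as predicted, at about 167 mm and 4 N. Continuing past the middle.

```bash

python3 -m jog '[{"hand":0,"dx":0,"dy":0,"dz":3,"rx":0,"ry":0,"rz":0},{"hand":0,"dx":0,"dy":0,"dz":3,"rx":0,"ry":0,"rz":0}]'
python3 -m jog '[{"hand":0,"dx":0,"dy":0,"dz":3,"rx":0,"ry":0,"rz":0},{"hand":0,"dx":0,"dy":0,"dz":3,"rx":0,"ry":0,"rz":0}]'
python3 -m jog '[{"hand":0,"dx":0,"dy":0,"dz":3,"rx":0,"ry":0,"rz":0},{"hand":0,"dx":0,"dy":0,"dz":0,"rx":0,"ry":0,"rz":0}]'
```

```text
clock: 3.82
position: [570.5, -184.4, 154.8]
ee_rot: [0.726, -0.688, -0.0, -0.0]
contact_force: [-0.3, -0.1, 0.3]
gripper_width: 0.0
clock: 3.98
position: [570.2, -184.1, 148.4]
ee_rot: [0.726, -0.688, -0.001, 0.0]
contact_force: [-0.0, 0.3, -0.1]
gripper_width: -0.2
clock: 4.15
position: [570.4, -184.3, 145.6]
ee_rot: [0.726, -0.688, -0.0, 0.0]
contact_force: [0.1, -0.2, 0.2]
gripper_width: -0.1
```

The force dropped to zero, so the pawl has snapped. I'll withdraw upward and check it.

```bash

python3 -m jog '[{"hand":0,"dx":0,"dy":0,"dz":-25,"rx":0,"ry":0,"rz":0},{"hand":0,"dx":0,"dy":0,"dz":-40,"rx":0,"ry":0,"rz":0},{"hand":0,"dx":0,"dy":0,"dz":-40,"rx":0,"ry":0,"rz":0},{"hand":0,"dx":0,"dy":0,"dz":-40,"rx":0,"ry":0,"rz":0},{"hand":0,"dx":0,"dy":0,"dz":-40,"rx":0,"ry":0,"rz":0}]'
python3 - <<'E'
from tgt import *
import cv2
go(w(tilt([-156,282,0],.7045),*ST)[0]+[0,0,70])
for n in ("wrist","scene"):
    d=arm.get_image(n);im=d["img"][:,:,::-1];np.savez(f"pics/{n}3.npz",**d)
    cv2.imwrite(f"pics/{n}3.png",im if n=="wrist" else cv2.convertScaleAbs(cv2.resize(im[160:310,150:370],None,fx=3.6,fy=3.6,interpolation=2),alpha=1.5,beta=15))
E
```

```text
clock: 4.57
position: [570.1, -184.3, 333.3]
ee_rot: [0.726, -0.688, -0.0, -0.0]
contact_force: [1.7, -0.1, 0.4]
gripper_width: 0.2
t 4.57 pos [ 570.1 -184.3  333.3] need [-363.2   19.2  -14.3] F [ 1.7 -0.1  0.4] xang -86.9 zdir [ 0.  0. -1.]
```

View pics/wrist3.png

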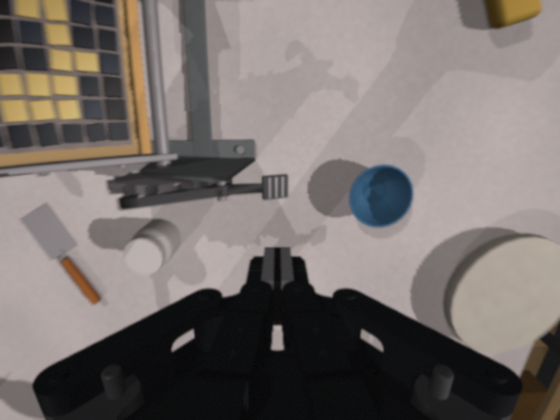

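View pics/scene3.png

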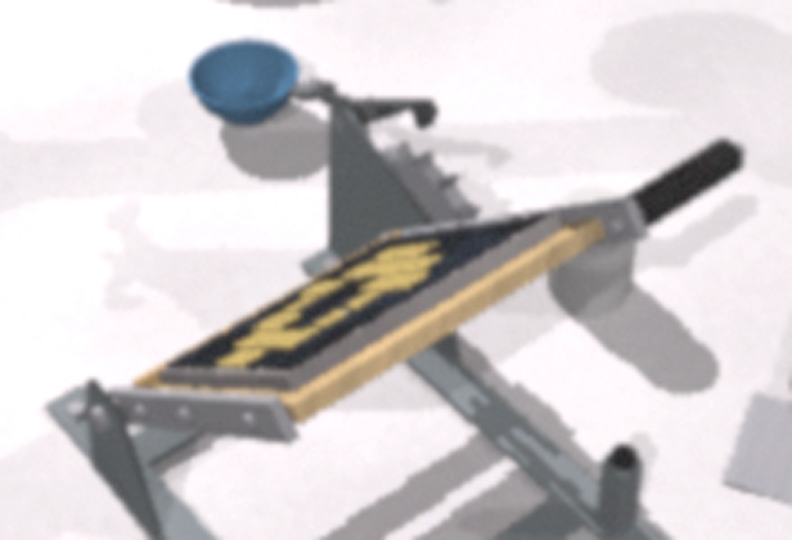

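The scene view shows the pawl hook raised clear at crop (430,110) and the pad lowered at (305,85). The board is unmoved. Moving on to the grip, keeping to the robot's side of the board.

```bash

python3 -m jog '[{"hand":0,"dx":-36,"dy":15,"dz":-10,"rx":0,"ry":0,"rz":0},{"hand":0,"dx":-36,"dy":15,"dz":-10,"rx":0,"ry":0,"rz":0},{"hand":0,"dx":-36,"dy":15,"dz":0,"rx":0,"ry":0,"rz":0},{"hand":0,"dx":-36,"dy":15,"dz":0,"rx":0,"ry":0,"rz":0},{"hand":0,"dx":-40,"dy":0,"dz":0,"rx":0,"ry":0,"rz":0}]'
python3 -m jog '[{"hand":0,"dx":-40,"dy":0,"dz":0,"rx":0,"ry":0,"rz":0},{"hand":0,"dx":-40,"dy":0,"dz":0,"rx":0,"ry":0,"rz":0},{"hand":0,"dx":-40,"dy":0,"dz":0,"rx":0,"ry":0,"rz":0},{"hand":0,"dx":-35,"dy":-18,"dz":0,"rx":0,"ry":0,"rz":0},{"hand":0,"dx":-24,"dy":-19,"dz":0,"rx":0,"ry":0,"rz":0}]'
python3 -m jog '[{"hand":0,"dx":0,"dy":0,"dz":15,"rx":0,"ry":0,"rz":0},{"hand":0,"dx":0,"dy":0,"dz":0,"rx":0,"ry":0,"rz":0}]'
python3 - <<'E'
from tgt import *
import cv2
go(w(tilt([-160,282,0],.7045),*ST)[0]+[0,0,12])
s=arm.read_state()
for n in ("wrist","scene"):
    d=arm.get_image(n);im=d["img"][:,:,::-1];np.savez(f"pics/{n}4.npz",s=s["position"],q=s["ee_rot"],**d)
    cv2.imwrite(f"pics/{n}4.png",im if n=="wrist" else cv2.convertScaleAbs(cv2.resize(im[80:260,200:420],None,fx=3.3,fy=3.3,interpolation=2),alpha=1.5,beta=15))
E
```

```text
clock: 5.08
position: [498.2, -3.3, 352.1]
ee_rot: [0.726, -0.688, 0.0, -0.001]
contact_force: [0.9, 0.9, 0.6]
gripper_width: 0.2
clock: 5.5
position: [527.2, 179.8, 351.8]
ee_rot: [0.727, -0.686, -0.0, -0.001]
contact_force: [-0.2, 0.8, 0.6]
gripper_width: -0.1
clock: 5.67
position: [526.9, 178.1, 332.5]
ee_rot: [0.727, -0.687, -0.002, 0.003]
contact_force: [-0.1, -0.3, -1.6]
gripper_width: 0.2
t 5.67 pos [526.9 178.1 332.5] need [ 1.  -0.5 42.8] F [-0.1 -0.3 -1.6] xang -86.8 zdir [-0.006 -0.002 -1.   ]
```

View pics/wrist4.png

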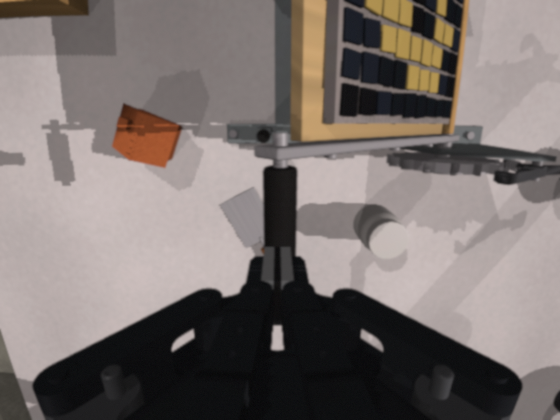

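View pics/scene4.png

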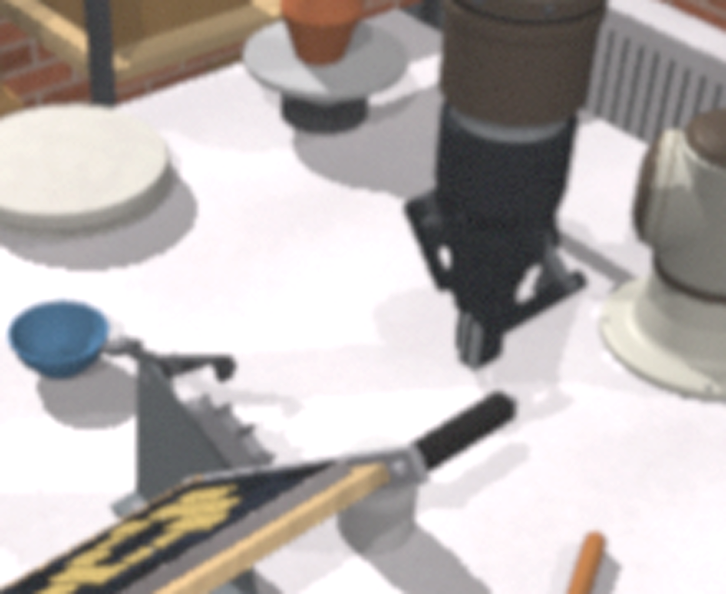

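```bash
python3 - <<'E'
from tgt import *
import cv2
d=np.load("pics/wrist4.npz");M=R.from_quat(d["q"]).as_matrix()
for u,v in ((280,180),(280,210),(264,200),(296,200)):
    z=d["depth"][v,u];q=cv2.undistortPoints(np.array([[[u,v]]],float),d["intrinsics"],d["dist"]).ravel()
    X=d["T_tool_cam"]@np.r_[np.r_[q,1]*z,1]; Wp=M@X[:3]+d["s"]
    a=ST[2];C=np.array([[np.cos(a),np.sin(a)],[-np.sin(a),np.cos(a)]])@(Wp[:2]-ST[:2])
    print(u,v,X[:3].round(1),Wp.round(1),"stand",C.round(1))
# waypoints along the arc (need, tool x = -stand y, tool z = down)
for t in np.arange(.70,-.01,-.05): print(round(t,2),(282*np.cos(t)).round(1),(107+282*np.sin(t)).round(1))
go(w(tilt([-160,282,0],.7045),*ST)[0]+[0,0,12])
E
```

```text
280 180 [  1.6 -35.7  42.2] [562.4 178.5 290.1] stand [-124.8  214.4]
280 210 [  1.7 -15.5  43. ] [542.2 177.3 289.4] stand [-145.   214.3]
264 200 [ -9.1 -20.7  49.1] [546.8 188.3 283.3] stand [-139.9  225. ]
296 200 [ 31.6  55.6 333.6] [471.1 142.8  -0.6] stand [-217.8  183.6]
0.7 215.7 288.7
0.65 224.5 277.7
0.6 232.7 266.2
0.55 240.4 254.4
0.5 247.5 242.2
0.45 253.9 229.7
0.4 259.7 216.8
0.35 264.9 203.7
0.3 269.4 190.3
0.25 273.2 176.8
0.2 276.4 163.0
0.15 278.8 149.1
0.1 280.6 135.2
0.05 281.6 121.1
-0.0 282.0 107.0
t 5.77 pos [527.5 176.5 335.6] need [-0.7  0.2 46. ] F [-0.2  0.1 -0.6] xang -86.9 zdir [-0.002 -0.001 -1.   ]
```

```bash

python3 -m jog '[{"hand":0,"dx":0,"dy":0,"dz":18,"rx":0,"ry":0,"rz":0},{"hand":0,"dx":0,"dy":0,"dz":14,"rx":0,"ry":0,"rz":0},{"hand":0,"dx":0,"dy":0,"dz":6,"rx":0,"ry":0,"rz":0},{"hand":0,"dx":0,"dy":0,"dz":2,"rx":0,"ry":0,"rz":0},{"hand":0,"dx":0,"dy":0,"dz":2,"rx":0,"ry":0,"rz":0}]'
python3 -m jog '[{"hand":0,"dx":0,"dy":0,"dz":2,"rx":0,"ry":0,"rz":0},{"hand":0,"dx":0,"dy":0,"dz":2,"rx":0,"ry":0,"rz":0}]'
python3 -c "
from tgt import *
go(w([-160,215.7,288.7],*ST)[0])"
```

```text
clock: 6.18
position: [528.2, 176.2, 295.3]
ee_rot: [0.726, -0.688, 0.0, -0.001]
contact_force: [-0.4, 0.2, 0.6]
gripper_width: -0.1
clock: 6.35
position: [528.3, 176.7, 291.3]
ee_rot: [0.726, -0.688, 0.0, -0.001]
contact_force: [-0.3, 0.2, 0.0]
gripper_width: -0.1
t 6.35 pos [528.3 176.7 291.3] need [-1.3  1.1  2.6] F [-0.3  0.2  0. ] xang -86.9 zdir [ 0.002  0.001 -1.   ]
```

```bash

python3 -m jog '[{"hand":0,"dx":-1,"dy":0,"dz":3,"rx":0,"ry":0,"rz":0},{"hand":0,"dx":-2,"dy":0,"dz":3,"rx":0,"ry":0,"rz":0},{"hand":0,"dx":-2.5,"dy":0,"dz":3,"rx":0,"ry":0,"rz":0}]'
python3 -c "
from tgt import *
go(w([-160,224.5,277.7],*ST)[0])"
```

```text
clock: 6.6
position: [528.1, 182.5, 283.4]
ee_rot: [0.726, -0.688, 0.001, -0.001]
contact_force: [-2.7, 0.7, 5.6]
gripper_width: 0.0
t 6.6 pos [528.1 182.5 283.4] need [-4.3  1.2  5.7] F [-2.7  0.7  5.6] xang -86.9 zdir [ 0.003  0.001 -1.   ]
```

```bash

python3 -m jog '[{"hand":0,"dx":-3.2,"dy":0,"dz":4,"rx":0,"ry":0,"rz":0},{"hand":0,"dx":-3.1,"dy":0,"dz":4,"rx":0,"ry":0,"rz":0},{"hand":0,"dx":-3,"dy":0,"dz":4,"rx":0,"ry":0,"rz":0},{"hand":0,"dx":-2.8,"dy":0,"dz":4,"rx":0,"ry":0,"rz":0},{"hand":0,"dx":-2.7,"dy":0,"dz":4,"rx":0,"ry":0,"rz":0}]'
python3 -c "
from tgt import *
go(w([-160,247.5,242.2],*ST)[0])"
```

```text
clock: 7.02
position: [527.2, 198.1, 263.3]
ee_rot: [0.726, -0.687, 0.0, -0.002]
contact_force: [-3.0, 1.1, 6.8]
gripper_width: 0.1
t 7.02 pos [527.2 198.1 263.3] need [-11.6   1.1  21.1] F [-3.   1.1  6.8] xang -86.8 zdir [ 0.003  0.002 -1.   ]
```

```bash

python3 -m jog '[{"hand":0,"dx":-2.5,"dy":0,"dz":4,"rx":0,"ry":0,"rz":0},{"hand":0,"dx":-2.4,"dy":0,"dz":4,"rx":0,"ry":0,"rz":0},{"hand":0,"dx":-2.3,"dy":0,"dz":4,"rx":0,"ry":0,"rz":0},{"hand":0,"dx":-2.2,"dy":0,"dz":4,"rx":0,"ry":0,"rz":0},{"hand":0,"dx":-2.1,"dy":0,"dz":4,"rx":0,"ry":0,"rz":0}]'
python3 -c "
from tgt import *
go(w([-160,253.9,229.7],*ST)[0])"
python3 -m jog '[{"hand":0,"dx":-2,"dy":0,"dz":4,"rx":0,"ry":0,"rz":0},{"hand":0,"dx":-2,"dy":0,"dz":4,"rx":0,"ry":0,"rz":0},{"hand":0,"dx":-1.9,"dy":0,"dz":4,"rx":0,"ry":0,"rz":0},{"hand":0,"dx":-1.8,"dy":0,"dz":4,"rx":0,"ry":0,"rz":0},{"hand":0,"dx":-1.7,"dy":0,"dz":4,"rx":0,"ry":0,"rz":0}]'
python3 - <<'E'
from tgt import *
import cv2
go(w([-160,264.9,203.7],*ST)[0])
d=arm.get_image("scene");im=d["img"][:,:,::-1]
cv2.imwrite(f"pics/scene5.png",cv2.convertScaleAbs(cv2.resize(im[130:350,150:420],None,fx=2.7,fy=2.7,interpolation=2),alpha=1.5,beta=15))
E
```

```text
clock: 7.43
position: [526.9, 210.5, 243.6]
ee_rot: [0.726, -0.687, 0.0, -0.003]
contact_force: [-2.5, 4.3, 6.4]
gripper_width: 0.2
t 7.43 pos [526.9 210.5 243.6] need [-5.6  1.5 13.9] F [-2.5  4.3  6.4] xang -86.8 zdir [ 0.004  0.004 -1.   ]
clock: 7.85
position: [527.1, 220.2, 223.6]
ee_rot: [0.726, -0.687, 0.0, -0.004]
contact_force: [-1.5, 4.6, 6.3]
gripper_width: -0.1
t 7.85 pos [527.1 220.2 223.6] need [-6.8  2.2 20. ] F [-1.5  4.6  6.3] xang -86.8 zdir [ 0.006  0.005 -1.   ]
```

View pics/scene5.png

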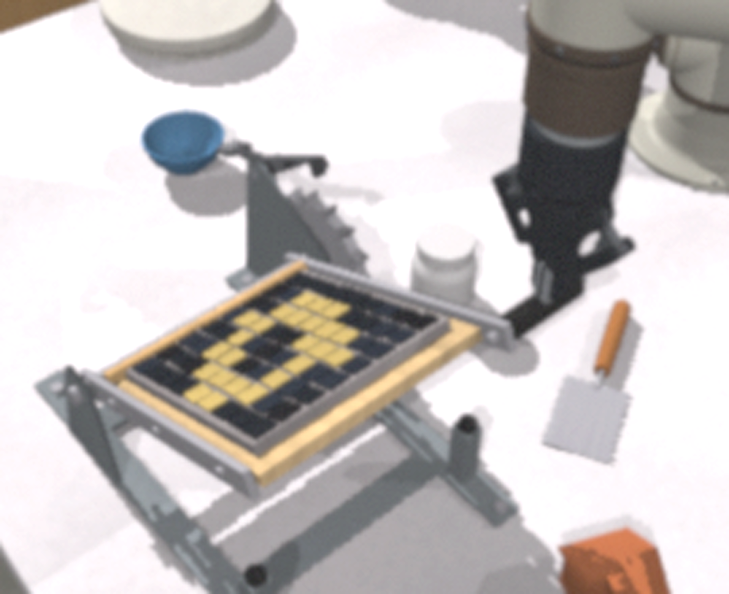

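```bash

python3 -m jog '[{"hand":0,"dx":-1.9,"dy":0,"dz":4,"rx":0,"ry":0,"rz":0},{"hand":0,"dx":-1.8,"dy":0,"dz":4,"rx":0,"ry":0,"rz":0},{"hand":0,"dx":-1.7,"dy":0,"dz":4,"rx":0,"ry":0,"rz":0},{"hand":0,"dx":-1.6,"dy":0,"dz":4,"rx":0,"ry":0,"rz":0},{"hand":0,"dx":-1.6,"dy":0,"dz":4,"rx":0,"ry":0,"rz":0}]'
python3 -m jog '[{"hand":0,"dx":-1.5,"dy":0,"dz":4,"rx":0,"ry":0,"rz":0},{"hand":0,"dx":-1.4,"dy":0,"dz":4,"rx":0,"ry":0,"rz":0},{"hand":0,"dx":-1.3,"dy":0,"dz":4,"rx":0,"ry":0,"rz":0},{"hand":0,"dx":-1.2,"dy":0,"dz":4,"rx":0,"ry":0,"rz":0},{"hand":0,"dx":-1.1,"dy":0,"dz":4,"rx":0,"ry":0,"rz":0}]'
python3 -c "
from tgt import *
go(w([-160,273.2,176.8],*ST)[0])"
```

```text
clock: 8.32
position: [526.6, 228.4, 203.2]
ee_rot: [0.726, -0.687, 0.0, -0.003]
contact_force: [-0.4, 3.8, 5.6]
gripper_width: -0.2
clock: 8.73
position: [526.0, 234.0, 182.2]
ee_rot: [0.726, -0.687, 0.0, -0.002]
contact_force: [0.7, 3.0, 3.9]
gripper_width: -0.1
t 8.73 pos [526.  234.  182.2] need [-1.4  1.8  5.4] F [0.7 3.  3.9] xang -86.9 zdir [ 0.003  0.002 -1.   ]
```

```bash

python3 -m jog '[{"hand":0,"dx":-0.9,"dy":0,"dz":3.5,"rx":0,"ry":0,"rz":0},{"hand":0,"dx":-0.9,"dy":0,"dz":3.5,"rx":0,"ry":0,"rz":0},{"hand":0,"dx":-0.8,"dy":0,"dz":3.5,"rx":0,"ry":0,"rz":0},{"hand":0,"dx":-0.8,"dy":0,"dz":3.5,"rx":0,"ry":0,"rz":0},{"hand":0,"dx":-0.7,"dy":0,"dz":3.5,"rx":0,"ry":0,"rz":0}]'
python3 -m jog '[{"hand":0,"dx":-0.7,"dy":0,"dz":3,"rx":0,"ry":0,"rz":0},{"hand":0,"dx":-0.6,"dy":0,"dz":3,"rx":0,"ry":0,"rz":0},{"hand":0,"dx":-0.6,"dy":0,"dz":3,"rx":0,"ry":0,"rz":0},{"hand":0,"dx":-0.5,"dy":0,"dz":3,"rx":0,"ry":0,"rz":0},{"hand":0,"dx":-0.5,"dy":0,"dz":3,"rx":0,"ry":0,"rz":0}]'
python3 -c "
from tgt import *
go(w([-160,280.6,135.2],*ST)[0])"
```

```text
clock: 9.15
position: [524.6, 237.0, 163.3]
ee_rot: [0.726, -0.688, 0.0, 0.0]
contact_force: [0.8, 2.1, 4.4]
gripper_width: -0.3
clock: 9.57
position: [524.4, 239.9, 148.4]
ee_rot: [0.726, -0.688, -0.0, 0.0]
contact_force: [0.0, 2.9, 3.2]
gripper_width: -0.0
t 9.57 pos [524.4 239.9 148.4] need [-2.8  0.5 13.2] F [0.  2.9 3.2] xang -86.9 zdir [-0. -0. -1.]
```

```bash

python3 -m jog '[{"hand":0,"dx":-0.5,"dy":0,"dz":3,"rx":0,"ry":0,"rz":0},{"hand":0,"dx":-0.4,"dy":0,"dz":3,"rx":0,"ry":0,"rz":0},{"hand":0,"dx":-0.4,"dy":0,"dz":3,"rx":0,"ry":0,"rz":0},{"hand":0,"dx":-0.3,"dy":0,"dz":3,"rx":0,"ry":0,"rz":0},{"hand":0,"dx":-0.3,"dy":0,"dz":3,"rx":0,"ry":0,"rz":0}]'
python3 -m jog '[{"hand":0,"dx":-0.2,"dy":0,"dz":3,"rx":0,"ry":0,"rz":0},{"hand":0,"dx":-0.2,"dy":0,"dz":3,"rx":0,"ry":0,"rz":0},{"hand":0,"dx":-0.1,"dy":0,"dz":2,"rx":0,"ry":0,"rz":0},{"hand":0,"dx":0,"dy":0,"dz":2,"rx":0,"ry":0,"rz":0},{"hand":0,"dx":0,"dy":0,"dz":2,"rx":0,"ry":0,"rz":0}]'
python3 -c "
from tgt import *
go(w([-160,282,107],*ST)[0])"
```

```text
clock: 9.98
position: [524.1, 241.7, 133.4]
ee_rot: [0.726, -0.688, -0.0, 0.0]
contact_force: [-0.7, 1.6, 3.3]
gripper_width: -0.1
clock: 10.4
position: [524.2, 242.2, 121.5]
ee_rot: [0.726, -0.688, -0.0, 0.0]
contact_force: [-0.7, 2.4, 3.9]
gripper_width: 0.3
t 10.4 pos [524.2 242.2 121.5] need [-1.9  0.4 14.5] F [-0.7  2.4  3.9] xang -86.9 zdir [-0.001 -0.    -1.   ]
```

Now the last 14 mm, going slower and stopping on a force rise.

```bash

python3 -m jog '[{"hand":0,"dx":-0.2,"dy":0,"dz":1.5,"rx":0,"ry":0,"rz":0},{"hand":0,"dx":-0.2,"dy":0,"dz":1.5,"rx":0,"ry":0,"rz":0},{"hand":0,"dx":-0.1,"dy":0,"dz":1.5,"rx":0,"ry":0,"rz":0},{"hand":0,"dx":0,"dy":0,"dz":1.5,"rx":0,"ry":0,"rz":0},{"hand":0,"dx":0,"dy":0,"dz":1.5,"rx":0,"ry":0,"rz":0}]'
python3 -m jog '[{"hand":0,"dx":-0.1,"dy":0,"dz":1,"rx":0,"ry":0,"rz":0},{"hand":0,"dx":0,"dy":0,"dz":1,"rx":0,"ry":0,"rz":0},{"hand":0,"dx":0,"dy":0,"dz":1,"rx":0,"ry":0,"rz":0},{"hand":0,"dx":0,"dy":0,"dz":1,"rx":0,"ry":0,"rz":0}]'

```

```text
clock: 10.82
position: [524.1, 242.7, 114.1]
ee_rot: [0.726, -0.688, -0.0, 0.0]
contact_force: [-1.5, 1.6, 3.2]
gripper_width: 0.1
clock: 11.15
position: [524.2, 242.9, 110.2]
ee_rot: [0.726, -0.688, -0.0, 0.0]
contact_force: [-1.0, 0.6, 3.1]
gripper_width: -0.1
```

```bash

python3 -m jog '[{"hand":0,"dx":0,"dy":0,"dz":1,"rx":0,"ry":0,"rz":0},{"hand":0,"dx":0,"dy":0,"dz":1,"rx":0,"ry":0,"rz":0}]'
python3 -m jog '[{"hand":0,"dx":0,"dy":0,"dz":1,"rx":0,"ry":0,"rz":0},{"hand":0,"dx":0,"dy":0,"dz":1,"rx":0,"ry":0,"rz":0}]'

```

```text
clock: 11.32
position: [524.2, 242.9, 108.2]
ee_rot: [0.726, -0.688, -0.0, 0.0]
contact_force: [-1.5, 2.4, 2.9]
gripper_width: 0.0
clock: 11.48
position: [524.4, 242.9, 106.9]
ee_rot: [0.726, -0.688, 0.0, 0.0]
contact_force: [-4.6, 2.0, 12.2]
gripper_width: -0.4
```

```bash

python3 -m jog '[{"hand":0,"dx":0,"dy":0,"dz":1,"rx":0,"ry":0,"rz":0},{"hand":0,"dx":0,"dy":0,"dz":0,"rx":0,"ry":0,"rz":0}]'

```

```text
clock: 11.65
position: [524.3, 243.0, 106.9]
ee_rot: [0.726, -0.687, 0.0, -0.0]
contact_force: [-4.8, 1.3, 11.1]
gripper_width: 0.3
```

The height stayed at 106.9 mm under more push, so the board is on its rests. Withdrawing.

```bash

python3 -m jog '[{"hand":0,"dx":0,"dy":0,"dz":-4,"rx":0,"ry":0,"rz":0},{"hand":0,"dx":0,"dy":0,"dz":-10,"rx":0,"ry":0,"rz":0},{"hand":0,"dx":0,"dy":0,"dz":-30,"rx":0,"ry":0,"rz":0},{"hand":0,"dx":0,"dy":10,"dz":-38,"rx":0,"ry":0,"rz":0},{"hand":0,"dx":0,"dy":10,"dz":-38,"rx":0,"ry":0,"rz":0}]'
python3 -m jog '[{"hand":0,"dx":0,"dy":30,"dz":-25,"rx":0,"ry":0,"rz":0},{"hand":0,"dx":0,"dy":30,"dz":-20,"rx":0,"ry":0,"rz":0},{"hand":0,"dx":-20,"dy":30,"dz":0,"rx":0,"ry":0,"rz":0},{"hand":0,"dx":-20,"dy":20,"dz":0,"rx":0,"ry":0,"rz":0},{"hand":0,"dx":0,"dy":0,"dz":0,"rx":0,"ry":0,"rz":0}]'
python3 - <<'E'
from tgt import *
import cv2
go([0,0,0])
for n in ("top","scene"):
    d=arm.get_image(n);im=d["img"][:,:,::-1];np.savez(f"pics/{n}6.npz",**d)
    cv2.imwrite(f"pics/{n}6.png",cv2.convertScaleAbs(cv2.resize(im[130:350,150:420] if n=="scene" else im[90:290,140:410],None,fx=2.7,fy=2.7,interpolation=2),alpha=1.5,beta=15))
E
```

```text
clock: 12.07
position: [503.8, 240.7, 225.5]
ee_rot: [0.726, -0.688, 0.0, 0.002]
contact_force: [0.7, 0.9, 0.7]
gripper_width: 0.2
clock: 12.48
position: [389.7, 276.8, 271.3]
ee_rot: [0.727, -0.686, -0.0, -0.001]
contact_force: [0.2, -0.7, 0.7]
gripper_width: -0.3
t 12.48 pos [389.7 276.8 271.3] need [254.4 405.  270.7] F [ 0.2 -0.7  0.7] xang -86.7 zdir [ 0.     0.002 -1.   ]
```

View pics/scene6.png

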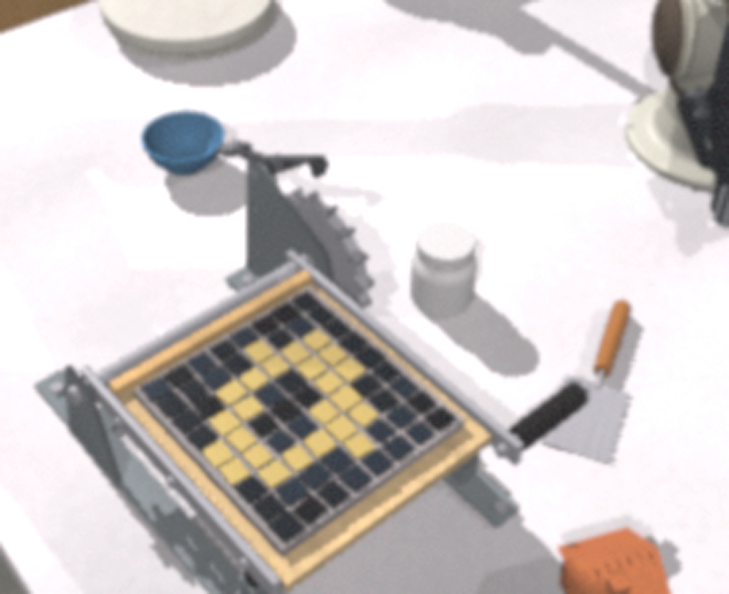

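View pics/top6.png

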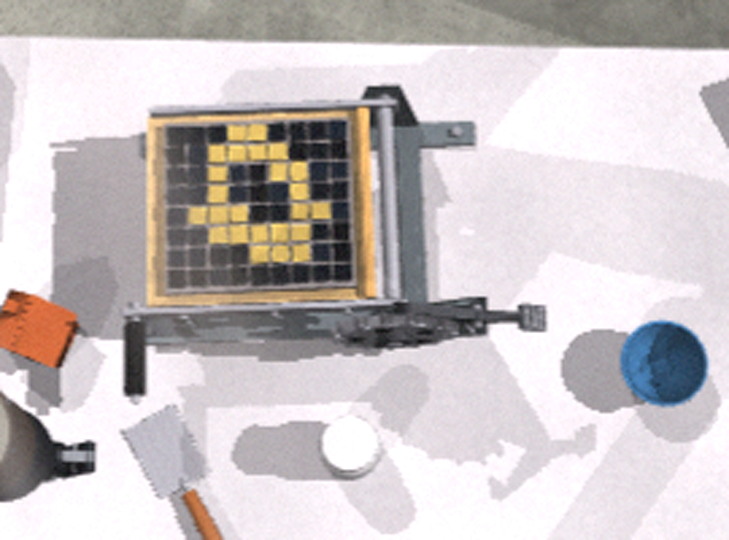

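The board lies flat, the pawl is still out, and the jar, spatula, bowl and house look unmoved. I'll do a quick depth check of the tilt, then hand in.

```bash
python3 - <<'E'
from tgt import *
import cv2
d=np.load("pics/top6.npz");P=[]
for v in range(138,196,3):
    for u in range(204,268,3):
        z=d["depth"][v,u];q=cv2.undistortPoints(np.array([[[u,v]]],float),d["intrinsics"],d["dist"]).ravel()
        P.append(d["R"].T@(np.r_[q,1]*z-d["t"]))
P=np.array(P);c=np.linalg.lstsq(np.c_[P[:,:2]-P[:,:2].mean(0),np.ones(len(P))],P[:,2],rcond=None)[0];print("slopes x,y, mean z",c)
a=np.load("pics/top0.npz")["img"].astype(int);b=d["img"].astype(int)
for n,(x0,y0,x1,y1) in dict(jar=(258,243,283,268),bowl=(368,208,404,242),knife=(205,268,230,305)).items(): print(n,np.abs(a-b)[y0:y1,x0:x1].mean().round(1))
go([0,0,0]); print(arm.job_done())
E
```

```text
slopes x,y, mean z [-3.24918279e-01 -9.12191058e-02  1.14984723e+02]
jar 11.2
bowl 6.4
knife 2.8
t 12.58 pos [391.7 275.8 270.6] need [253.4 406.5 270.6] F [-0.1 -0.5  0.5] xang -86.8 zdir [ 0. -0. -1.]
the job is handed in; nothing more can be done
None
```

The plane slopes look wrong for a board at the expected 114 mm height, so I'll recheck the saved picture for outlier pixels.

```bash
python3 - <<'E'
import numpy as np,cv2
from scipy.optimize import least_squares
d=np.load("pics/top6.npz");P=[]
for v in range(138,196,3):
    for u in range(204,268,3):
        z=d["depth"][v,u]
        if z<=0: continue
        q=cv2.undistortPoints(np.array([[[u,v]]],float),d["intrinsics"],d["dist"]).ravel()
        P.append(d["R"].T@(np.r_[q,1]*z-d["t"]))
P=np.array(P);m=np.median(P,0);ok=np.abs(P[:,2]-m[2])<30
print(len(P),ok.sum(),m,"outlier z",P[~ok][:4,2])
Q=P[ok]-m;print(np.linalg.lstsq(np.c_[Q[:,:2],np.ones(len(Q))],Q[:,2],rcond=None)[0])
E
```

```text
439 439 [691.83666953 112.82468046 112.23348949] outlier z []
[ 0.00706536  0.00018485 -0.00300117]
```

The job is done and handed in at about 12.6 s of the 48 s. The pawl is thrown out, the board lies flat on its rests, and the arm is clear of everything.

- **Pawl:** I pressed the thumb pad down with the shut fingertips. It took about 4 N from about 167 mm height, then the force dropped to zero as it snapped over. The pictures showed the hook clear of the wheel and the board unmoved. The pawl was still out at the end.
- **Board:** I followed the rubber grip down its arc slowly, with up to about 7 N vertical and 5 N sideways. The force rose to about 12 N at tip height 106.9 mm, where 107 is expected with the board flat. A further 1 mm command did not lower it. I then withdrew straight up, and the last force reading was about zero.
- **Flatness check:** My first depth fit gave nonsense slopes because it included pixels with no depth reading. Redone without them, after handing in, it gave a tilt of 0.0002 rad in the hinge direction. The mosaic face came out at about 112 mm against 114 expected, within the 2 mm calibration error.
- **Other things:** Jar, spatula, bowl and house look unmoved in the before and after pictures. The image differences I ran for the jar (11), bowl (6) and spatula (3) were not zero. I put that down to changed shadows but did not measure it separately. The mosaic was not touched.

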